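# Humidity probe into the drying cup

### The arm

A 6-joint arm with a two-finger parallel gripper is mounted at the origin on a cart in front of the work surface, level with it; the furniture and walls round the work are solid. World frame = base frame: x ahead of the robot, y to its left, z up, the work surface at z = 0. Lengths are in m, angles in rad, forces in N, time in s.
With the tool pointing down it reaches from about 0.25 to 0.775 m from the base axis. Payload 8.9 kg.
Tool frame: the origin (TCP) lies at the centre of the arm's flange, where the gripper is bolted on; the fingertips stand 173 mm ahead of it and the grasp point (between the pads) lies 155 mm ahead of it (r.grip_depth is the z of the grasp point in the tool frame, in m); z points along the fingers, y is the line along which they close (so a half turn about z gives the same grasp; the last joint's range is limited). The gripper opens to 85 mm and grips with 20 to 120 N. Pads are 22 mm wide; open, the fingers measure 114 mm over their backs; the gripper's body (76 mm by 85 mm) begins 54 mm behind the grasp point. The pads swing forward as they close: fully open they stand 13 mm farther back than shut.
Start: joints at [-1.484, 0.291, -0.153, 1.127, 0, 1.431], TCP at [0.118, -0.512, 0.405] pointing down, gripper open.
Joint ranges: [-2.52, 2.52], [-0.91, 1.74], [-1.3, 1.37], [-1.96, 2.02], [-1.52, 1.47], [-3.14, 3.14]. Speed limits (rad/s): [2.22, 2.22, 2.79, 3.14, 3.14, 3.14].

### API

Orientations are given as a rotation vector (axis times angle).
In Python, from plant import telemetry, eyes, order, r gives the robot as it stands.
- The arm moves only by the tool servo_tool, never from a script. Its arguments are lists of equal length, an entry for each row: "gripper": the closure in counts, from 0 (fully open) to 255 (shut); "slide": the shift along the tool's x, y, z in units of 30 mm (1.0 is 30 mm), a list of three; "spin": the turn about the tool's z in units of 5 degrees (1.0 is 5 degrees). A call has 1 to 20 rows; each row is the pose to reach, as a shift and turn from the pose commanded when the call began, along the tool's axes at that moment; what a row does not reach only later rows make up. A row lasts 1/12 s, in which the tool goes at most 41.7 mm and 7.16 degrees, less where a joint would pass 70% of its speed; a pose out of reach is approached as far as the arm can. A call with a gripper value outside its range is refused whole. The fingers move at their own pace and stop on an object; "grip_force" is the grip in N (left out, the last holds). Time passes only in rows, so rows that repeat a pose let the fingers close. It gives the time, the measured TCP pose, the force, the opening and the grip force at its end, in the units of the state.
- telemetry.state(): the state, without advancing time (a new reading comes with each control period).
- eyes.capture(name): name is "scene" or "top" or "wrist"; returns the picture (480x640x3 uint8, blue, green, red); there is no depth.
- eyes.camera_model(name): a dict with "K" (3x3 intrinsics, pixels), "D" ([k1, k2, p1, p2, k3] as OpenCV has them; the pictures are not rectified), "R" (3x3) and "t" (3): a world point X has camera coordinates R X + t. Camera axes: x right, y down, z forward; pixel columns grow to the right and rows downward; lengths in m; the calibration is good to about 2 mm. A picture is of the moment at which its call begins: read the wrist's pose just before it. camera_model takes no time and is no camera call; for the wrist camera it gives the pose at the moment of the call.
- order.hand_in(): hands the job in; it is judged then, once.
The state is a dict: "time": time; "joint_pos": joint angles; "qvel": joint speeds; "effort": joint torques, N m; "ee_pos": TCP position; "orientation": TCP orientation; "ft_force": force on the tool from outside, world axes, zero at the start; "torque": the same for the moment, N m; "grip_width": finger opening in m; "grasp_force": force on a finger pad.
Only numpy, scipy, OpenCV 4.12 (cv2) and the standard library are available. Lean on these libraries where they do the work, as an engineer would, in place of code of your own. Each camera call takes 0.05 s, during which the arm holds its last target. There are 200 camera calls.

### The job

Take the humidity probe out of its wooden stand and lower its stem through the bridge guide that is above the one cup standing mouth up (the other two cups are turned over; do not poke the stem into their guides), without touching the guide or the cup. Finish while still holding it there, upright and still, the stem centred in the guide and its tip about 2 cm above the cup's inner floor. Leave the cups and the other pieces where they are.

Things in the scene. Friction and masses are not known exactly. Their poses are not given: they have to be found in the camera images.
- probe: The humidity probe, 0.09 kg, loose, upright in the stand at the start. Origin at the lower end (tip) of the stem, z up along the stem. Steel stem 8 mm in diameter, from z = 0 to 110 mm; steel flange 30 mm in diameter, z = 110 to 115 mm; square wooden handle 22 x 22 mm with sides along the probe's x and y, z = 115 to 179 mm; 4 mm dark end cap above, to z = 183 mm
- probe_tip (a point): The probe's tip, lower end of the stem
- stem_mid (a point): Point on the stem's axis 70 mm above the tip; with the tip 25 mm above the counter it lies level with the guide points
- probe_grip (a point): Centre of the wooden handle, 148 mm above the tip: the place to grip it, across two opposite flats (22 mm)
- stand: Fixed wooden block 70 x 70 x 120 mm on a 90 x 90 x 8 mm foot; origin on the counter under its centre. A vertical hole 14 mm in diameter runs down its axis from the top; the probe's stem stands in it and the flange rests on the top, so the probe's tip starts 10 mm above the counter and the handle's centre 158 mm above it. Draw the probe out straight up by more than 110 mm
- bridge: Fixed aluminium bridge: a bar 50 mm wide (its x), 380 mm long (its y) and 8 mm thick on two end legs; origin on the counter under its centre. Underside of the bar 85 mm, its top 93 mm above the counter. Three vertical guides at y = +110, 0, -110 mm: round bores 24 mm in diameter, carried up by round collars of 34 mm outer diameter to 105 mm above the counter (bore 20 mm deep in all)
- guide0 (a point): Centre of the bore of the guide at bridge y = +110 mm, 95 mm above the counter (10 mm below the collar's top)
- guide1 (a point): The same for the middle guide, bridge y = 0
- guide2 (a point): The same for the guide at bridge y = -110 mm
- open_cup: White unglazed cup without handle, standing mouth up under one of the guides (within a few mm of centred), loose. About 84 mm across the mouth, 73 mm high, walls tapering to a narrower foot, floor 5 mm thick; origin at the centre of its underside, z up
- turned_cup_a: Identical cup turned over, standing on its rim with its foot up, under another guide. Origin at the centre of its foot, 73 mm above the counter, its z axis pointing down
- turned_cup_b: A second cup turned over, like turned_cup_a, under the remaining guide
- stilt: Bystander: small three-armed kiln stilt, 59 x 52 x 21 mm, on the counter; origin at its underside
- small_bowl: Bystander: small white bowl, 67 mm wide, 43 mm high; origin at its underside
- egg_cup: Bystander: white egg cup, 56 mm wide, 58 mm high; origin at its underside
Things that resemble listed ones, but are neither listed nor needed, are in the scene too. There is more than one size of the probe; the job needs the smaller.

How it is judged:
On the way:
1. the probe is drawn clear of its stand (height (world z) of probe_tip above 0.122 m and contact force between probe and stand below 0.1 N), for 0.1 s.
At the end, for the whole second after the job is handed in: Held in the gripper and still (under 0.02 m/s, tilt under 0.1 rad), stem through the guide over the mouth-up cup: within 5.5 mm of the bore centre at guide height, tip within 9 mm and 7 to 35 mm above the inner floor; touching no bridge or cup; cup upright, within 15 mm of its place (((horizontal distance between open_cup and guide0 below 0.03 m and horizontal distance between stem_mid and guide0 below 0.0055 m and horizontal distance between probe_tip and guide0 below 0.009 m) or (horizontal distance between open_cup and guide1 below 0.03 m and horizontal distance between stem_mid and guide1 below 0.0055 m and horizontal distance between probe_tip and guide1 below 0.009 m) or (horizontal distance between open_cup and guide2 below 0.03 m and horizontal distance between stem_mid and guide2 below 0.0055 m and horizontal distance between probe_tip and guide2 below 0.009 m)) and z of probe_tip in the frame of open_cup between 0.012 and 0.04 m and angle between each of probe, open_cup's own z axis and vertical below 0.1 rad and linear speed of probe below 0.02 m/s and contact force between the fingers and probe above 1 N and contact force between probe and bridge below 0.2 N and contact force between probe and open_cup below 0.2 N and distance of open_cup from where it was at the start of the episode below 0.015 m); the arm keeps its last pose, push and grip.
It fails at once if the probe touches the bridge (0.3 N or more) (contact force between probe and bridge above 0.3 N).
It fails at once if the probe touches the mouth-up cup (0.3 N or more) (contact force between probe and open_cup above 0.3 N).
It fails at once if the stem is lowered into a guide over a turned-over cup ((horizontal distance between open_cup and guide0 above 0.05 m and horizontal distance between probe_tip and guide0 below 0.012 m and height (world z) of probe_tip below 0.1 m) or (horizontal distance between open_cup and guide1 above 0.05 m and horizontal distance between probe_tip and guide1 below 0.012 m and height (world z) of probe_tip below 0.1 m) or (horizontal distance between open_cup and guide2 above 0.05 m and horizontal distance between probe_tip and guide2 below 0.012 m and height (world z) of probe_tip below 0.1 m)).
It fails at once if a cup or bystander is moved by more than 15 mm (distance of any of turned_cup_a, turned_cup_b, stilt, small_bowl, egg_cup, open_cup from where it was at the start of the episode above 0.015 m).
It also fails if it takes over 51 s, if anything falls off the work surface, if the arm or the gripper's body presses on something with over 40 N, if the wrist force passes 120 N, or if a joint passes its speed limit or range.

## Working session

There is one attempt and no reset: what is moved stays moved. The work goes in short steps, Python scripts to look and compute and a tool call to move; the robot and the scene stay as the last step left them, time stands still between calls to the robot, and variables do not carry over. Pictures are saved under pics/ and viewed, at most 13 in all, crops included, and the job is handed in when it is done.

Besides the shell and the picture viewer there is one more tool, called after ">>>" as a command line: name --pt "numbers of a row" for each row, then --argument value for the rest. servo_tool: Moves the arm, as the interface text tells. Its arguments: {"type":"object","properties":{"gripper":{"type":"array"},"slide":{"type":"array"},"spin":{"type":"array"},"grip_force":{"type":"number"}},"required":["gripper","slide","spin"]}

```bash
mkdir -p pics; python3 - <<'E'
from plant import telemetry, eyes, order, r
import cv2,numpy as np
s=telemetry.state(); print(s)
for n in ("scene","top"):
    im=eyes.capture(n); cv2.imwrite(f"pics/{n}0.png",im)
    m=eyes.camera_model(n); print(n,np.round(np.array(m["K"]),1).tolist(),m["D"],np.round(-np.array(m["R"]).T@m["t"],3),np.round(m["R"],3).tolist())
E
```

```text
{'time': 0.0, 'joint_pos': array([-1.48432296e+00,  2.91286356e-01, -1.54116835e-01,  1.12670596e+00,
       -6.90767898e-06,  1.43148911e+00]), 'qvel': array([ 0.00026437, -0.0006386 ,  0.00179656,  0.00152605, -0.0003762 ,
       -0.00096531]), 'effort': array([ 1.12668473e-03, -5.37146115e+01,  3.31368864e+01,  1.62035041e-02,
        3.44934313e-05,  3.91341871e-06]), 'ee_pos': array([ 0.11751084, -0.51146272,  0.40413255]), 'orientation': array([-3.12029114e+00, -3.53754651e-01, -4.36051471e-05]), 'ft_force': array([-0.13301302, -0.2223938 ,  1.51291014]), 'torque': array([-0.03402668,  0.02299953,  0.00795115]), 'grasp_force': 0.0, 'grip_width': 0.08523312631189468}
scene [[566.3, 0.0, 328.3], [0.0, 566.3, 241.2], [0.0, 0.0, 1.0]] [-0.15975063  0.          0.          0.          0.        ] [0.076 0.779 1.145] [[-0.865, -0.502, -0.017], [-0.362, 0.647, -0.671], [0.348, -0.574, -0.741]]
top [[485.9, 0.0, 323.2], [0.0, 485.9, 237.2], [0.0, 0.0, 1.0]] [-0.03250969  0.          0.          0.          0.        ] [ 0.407 -0.023  1.429] [[0.024, -1.0, 0.005], [-0.992, -0.025, -0.12], [0.121, -0.002, -0.993]]
```

View pics/scene0.png

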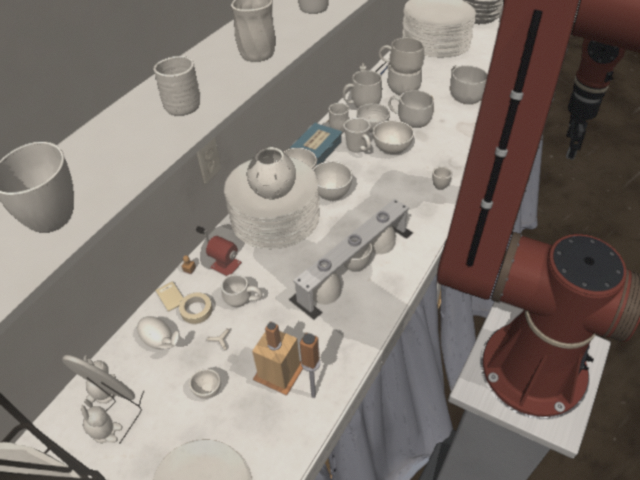

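View pics/top0.png

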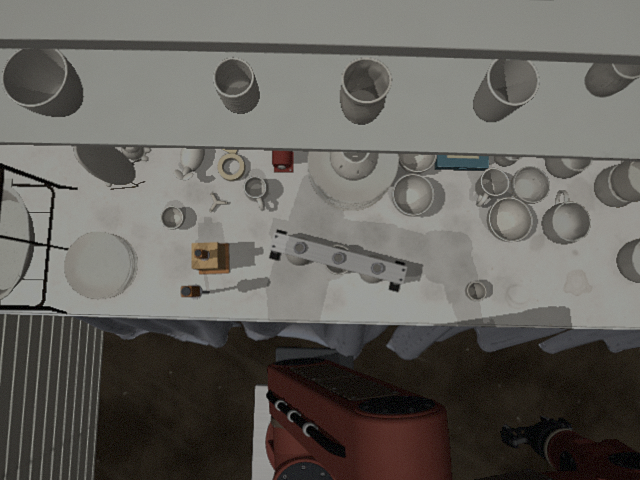

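Candidates for the probe, in scene pixels: the one in the wooden block (273,333), and the one beside it on a thin, long stem (309,350). I choose the one in the block. Under the guides, the middle cup at (360,257) looks mouth up. I'll check both in a close crop.

```bash
python3 - <<'E'
import cv2,numpy as np
s=cv2.imread("pics/scene0.png"); t=cv2.imread("pics/top0.png")
f=lambda im,x,y,w,h,k:cv2.resize(im[y:y+h,x:x+w],None,fx=k,fy=k,interpolation=cv2.INTER_CUBIC)
a=f(s,240,310,100,100,3); b=f(s,285,190,140,100,3)   # 300x300, 420x300
c=f(t,170,225,100,75,3);d=f(t,265,220,165,75,3)
out=np.zeros((540,800,3),np.uint8)
out[:300,:300]=a; out[:300,300:720]=b; out[310:535,:300]=c; out[310:535,300:795]=d
cv2.imwrite("pics/crop1.png",out)
E
```

```text
(no output)
```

View pics/crop1.png

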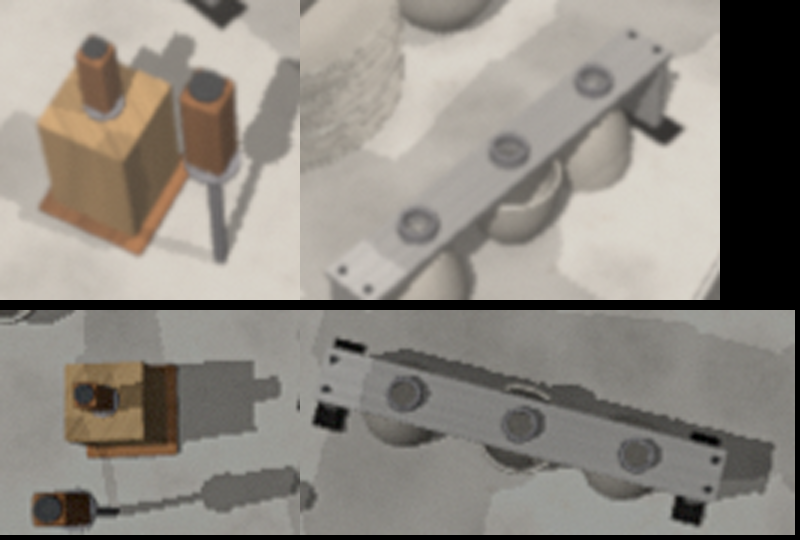

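Crop: the small probe sits in the block (scene 272,326). The big lookalike stands alone at (309,338), about 5 cm away. The middle cup shows its inner rim and is the open one; the outer two show domed feet. Next I compute positions from both views.

```bash
cat > h.py <<'E'
import numpy as np,cv2
from plant import telemetry,eyes,order,r
from scipy.spatial.transform import Rotation as Rot
def ray(m,uv):
    K,D,R,t=[np.array(m[k],float) for k in ("K","D","R","t")]
    p=cv2.undistortPoints(np.array(uv,float).reshape(-1,1,2),K,D).reshape(-1,2)
    d=np.c_[p,np.ones(len(p))]@R
    return -R.T@t,d
def onz(m,uv,z):
    c,d=ray(m,uv); return c+d*((z-c[2])/d[:,2])[:,None]
def proj(m,X):
    K,D,R,t=[np.array(m[k],float) for k in ("K","D","R","t")]
    return cv2.projectPoints(np.array(X,float).reshape(-1,3),cv2.Rodrigues(R)[0],t,K,D)[0].reshape(-1,2)
def rel(dx,s=None):
    s=s or telemetry.state()
    return Rot.from_rotvec(s["orientation"]).as_matrix().T@np.array(dx)/0.03
E
python3 - <<'E'
from h import *
np.set_printoptions(precision=4,suppress=True)
S=eyes.camera_model("scene");T=eyes.camera_model("top")
print("collars top",onz(T,[(300.7,248),(339,258),(377.7,268.3)],.105)[:,:2].tolist())
print("collars scn",onz(S,[(324.3,265),(354.7,240),(383,216.7)],.105)[:,:2].tolist())
print("cap",onz(T,[(198.3,253)],.193),onz(S,[(272,325.7)],.193))
for z in (.183,.22,.25,.28): print("big cap",z,onz(T,[(185.3,291.3)],z)[0],onz(S,[(309.3,338)],z)[0])
s3=np.array([(40,122),(122,158),(175,85),(95,65)])/3+[240,310]
P=onz(S,s3,.12)[:,:2]; print(P.tolist(),P.mean(0)); e=P[1]-P[0]; print(np.degrees(np.arctan2(e[1],e[0])))
t3=np.array([(65,363),(143,363),(143,440),(65,440)])/3+[170,225-310/3]
P=onz(T,t3,.12)[:,:2]; print(P.tolist(),P.mean(0))
s=telemetry.state(); R=Rot.from_rotvec(s["orientation"]).as_matrix(); print(R)
W=eyes.camera_model("wrist"); Rw=np.array(W["R"]);c=-Rw.T@W["t"]; print("wrist cam in tool",R.T@(c-s["ee_pos"]),(Rw@R).tolist(),W["K"])
E
```

```text
collars top [[0.5368506796713508, 0.03540003418023242], [0.5120201164213435, -0.06995382981265232], [0.4864680284057559, -0.17602909309415926]]
collars scn [[0.5340732642301897, 0.044137553991426826], [0.5090370561156529, -0.062337328805249115], [0.4838432671222295, -0.16946621720749533]]
cap [[0.5089 0.2927 0.193 ]] [[0.5067 0.2951 0.193 ]]
big cap 0.183 [0.4108 0.3232 0.183 ] [0.43   0.2775 0.183 ]
big cap 0.22 [0.4107 0.3129 0.22  ] [0.4164 0.2968 0.22  ]
big cap 0.25 [0.4107 0.3046 0.25  ] [0.4054 0.3124 0.25  ]
big cap 0.28 [0.4106 0.2962 0.28  ] [0.3943 0.3281 0.28  ]
[[0.5390177438084042, 0.32993871039327893], [0.4733396345971157, 0.3252913085866338], [0.47302646948445914, 0.25687975459994516], [0.5318362355618658, 0.27108110228948956]] [0.5043 0.2958]
-175.9524805802156
[[0.5425097229908583, 0.3309138620689], [0.5442784674007946, 0.2602367294746278], [0.474783225506355, 0.2567610438310797], [0.47298374868572673, 0.3269952124566115]] [0.5086 0.2937]
[[ 0.9746  0.2239 -0.0001]
 [ 0.2239 -0.9746  0.0012]
 [ 0.0001 -0.0012 -1.    ]]
wrist cam in tool [ 0.0814 -0.0014  0.0309] [[-0.001774990151764423, 0.9999980890800878, 0.0008192961214851986], [-0.9495643735987326, -0.0014285643519452277, -0.31356890725315817], [-0.3135671376308563, -0.001334556130663821, 0.949565094744919]] [[415.3967   0.     325.4353]
 [  0.     415.3967 241.8748]
 [  0.       0.       1.    ]]
```

>>> servo_tool --gripper '[0,0,0,0,0,0,0,0,0,0,0,0,0,0,0,0,0,0,0,0]' --pt "16 -11.6 0" --pt "16 -11.6 0" --pt "16 -11.6 0" --pt "16 -11.6 0" --pt "16 -11.6 0" --pt "16 -11.6 0" --pt "16 -11.6 0" --pt "16 -11.6 0" --pt "16 -11.6 0" --pt "16 -11.6 0" --pt "16 -11.6 0" --pt "16 -11.6 0" --pt "16 -11.6 0" --pt "16 -11.6 0" --pt "16 -11.6 0" --pt "16 -11.6 0" --pt "16 -11.6 0" --pt "16 -11.6 0" --pt "16 -11.6 0" --pt "16 -11.6 0" --spin '[2,2,2,2,2,2,2,2,2,2,2,2,2,2,2,2,2,2,2,2]'

```text
time: 1.77
ee_pos: [0.5069, -0.0661, 0.4048]
orientation: [3.141, 0.078, -0.0]
ft_force: [0.1, 0.4, -0.4]
grip_width: 0.0856
grasp_force: 0.0
```

```bash
python3 - <<'E'
from h import *
s=telemetry.state();m=eyes.camera_model("wrist");im=eyes.capture("wrist")
import pickle;pickle.dump((s,m,im),open("w1.pkl","wb"));cv2.imwrite("pics/w1.png",im);print(s["time"],s["ee_pos"],s["qvel"])
print(proj(m,[(0.5105,-0.066,.105)]))
E
```

```text
1.7667 [ 0.50687844 -0.06608776  0.40483529] [ 0.00260425  0.00110535  0.00410927 -0.00058044 -0.00196878  0.00190973]
[[328.31463239 225.88278472]]
```

View pics/w1.png

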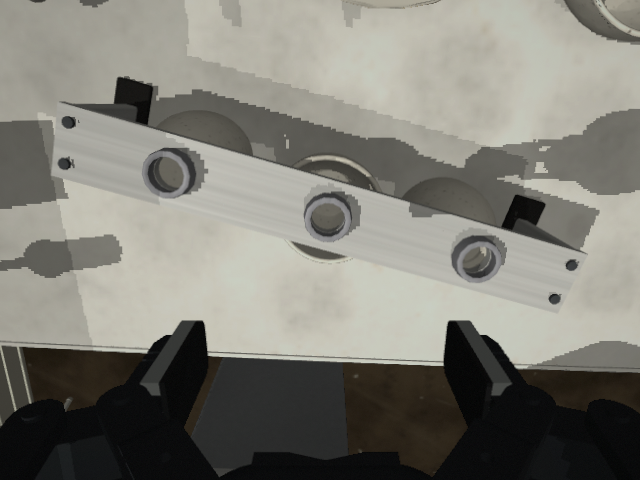

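The wrist view shows the bar from above. The collars are at (169,172), (328,217) and (477,259), and the middle cup's rim ellipse confirms it stands mouth up between the two domes. I'll refine the collar centres and then move on to the probe.

```bash
python3 - <<'E'
from h import *
import pickle
s,m,im=pickle.load(open("w1.pkl","rb"))
g=cv2.cvtColor(im,cv2.COLOR_BGR2GRAY)
C=cv2.HoughCircles(cv2.GaussianBlur(g,(3,3),0),cv2.HOUGH_GRADIENT_ALT,1,10,param1=150,param2=.6,minRadius=12,maxRadius=28)
print(C)
for uv in C[0]: print(uv, onz(m,[uv[:2]],.105)[0])
print(onz(m,[(169,172),(328,217),(477,259)],.105))
print("rel to above probe", rel(np.array([.508-.02,.294,.46])-s["ee_pos"],s))
E
```

```text
[[[326.       217.        20.595867]
  [166.       172.        21.234121]
  [478.       261.        21.105871]
  [527.       215.        21.703012]
  [468.       384.        21.045433]
  [107.       251.        15.66213 ]]]
[326.       217.        20.595867] [ 0.51659601 -0.06414636  0.105     ]
[166.       172.        21.234121] [0.5418323  0.04103137 0.105     ]
[478.       261.        21.105871] [ 0.49017799 -0.17114601  0.105     ]
[527.       215.        21.703012] [ 0.52454947 -0.19890648  0.105     ]
[468.       384.        21.045433] [ 0.38863339 -0.18034948  0.105     ]
[107.      251.       15.66213] [0.48519019 0.08613689 0.105     ]
[[ 0.54191926  0.03907129  0.105     ]
 [ 0.51666002 -0.0654822   0.105     ]
 [ 0.49161902 -0.170205    0.105     ]]
rel to above probe [ -0.03619955 -12.0191581   -1.84011186]
```

>>> servo_tool --gripper '[0,0,0,0,0,0,0,0,0,0,0,0,0,0,0,0]' --pt "0.6 -12 -1.8" --pt "0.6 -12 -1.8" --pt "0.6 -12 -1.8" --pt "0.6 -12 -1.8" --pt "0.6 -12 -1.8" --pt "0.6 -12 -1.8" --pt "0.6 -12 -1.8" --pt "0.6 -12 -1.8" --pt "0.6 -12 -1.8" --pt "0.6 -12 -1.8" --pt "0.6 -12 -1.8" --pt "0.6 -12 -1.8" --pt "0.6 -12 -1.8" --pt "0.6 -12 -1.8" --pt "0.6 -12 -1.8" --pt "0.6 -12 -1.8" --spin '[0,0,0,0,0,0,0,0,0,0,0,0,0,0,0,0]'

```text
time: 3.15
ee_pos: [0.5238, 0.1331, 0.4575]
orientation: [-3.106, -0.165, 0.004]
ft_force: [-1.0, -0.6, 0.8]
grip_width: 0.0853
grasp_force: 0.0
```

```bash
python3 - <<'E'
from h import *
s=telemetry.state();m=eyes.camera_model("wrist");im=eyes.capture("wrist")
import pickle;pickle.dump((s,m,im),open("w2.pkl","wb"));print(s["time"],s["ee_pos"],s["orientation"])
print(proj(m,[(0.508,.294,.193)]))
cv2.imwrite("pics/w2.png",cv2.resize(im[100:380,180:480],None,fx=2,fy=2,interpolation=cv2.INTER_CUBIC))
E
```

```text
3.15 [0.52378201 0.13314741 0.45745389] [-3.10614428 -0.16453664  0.003984  ]
[[ 77.71541493 243.69914536]]
```

View pics/w2.png

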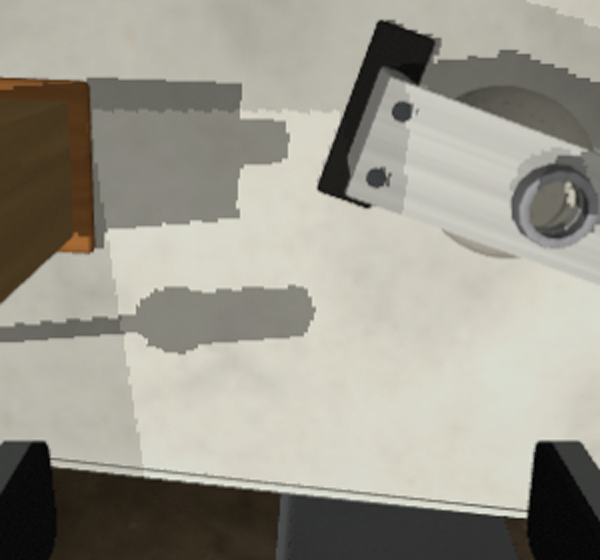

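It stopped short. I'll check the joints before going on.

```bash
python3 - <<'E'
from h import *
s=telemetry.state();print(s["time"],s["ee_pos"],s["orientation"],s["joint_pos"],s["qvel"])
print(rel(np.array([.508,.294,.46])-s["ee_pos"],s))
E
```

```text
3.2 [0.52380886 0.13319252 0.4574759 ] [-3.10612412 -0.16460474  0.00388973] [ 0.10493037  0.29735773 -0.00562568  1.26869422  0.03119558  3.14062109] [ 1.33718449e-03  8.26372652e-06 -3.30537901e-03 -2.00463986e-03
 -4.69664880e-04 -8.70518887e-04]
[ 0.04251639 -5.38592614  0.08386221]
```

Joint 6 is at its limit. Yaw 0 can't be reached at the stand, so I'll turn to yaw ≈ 90° (fingers closing along x).

>>> servo_tool --gripper '[0,0,0,0,0,0,0,0,0,0,0,0,0,0,0,0,0,0]' --pt "0 0 0" --pt "0 0 0" --pt "0 0 0" --pt "0 0 0" --pt "0 -5.4 0" --pt "0 -5.4 0" --pt "0 -5.4 0" --pt "0 -5.4 0" --pt "0 -5.4 0" --pt "0 -5.4 0" --pt "0 -5.4 0" --pt "0 -5.4 0" --pt "0 -5.4 0" --pt "0 -5.4 0" --pt "0 -5.4 0" --pt "0 -5.4 0" --pt "0 -5.4 0" --pt "0 -5.4 0" --spin '[-16.8,-16.8,-16.8,-16.8,-16.8,-16.8,-16.8,-16.8,-16.8,-16.8,-16.8,-16.8,-16.8,-16.8,-16.8,-16.8,-16.8,-16.8]'

```text
time: 4.7
ee_pos: [0.5067, 0.2942, 0.4625]
orientation: [-2.204, -2.204, -0.03]
ft_force: [-0.4, 0.1, 0.8]
grip_width: 0.0855
grasp_force: 0.0
```

```bash
python3 - <<'E'
from h import *
s=telemetry.state();m=eyes.camera_model("wrist");im=eyes.capture("wrist")
import pickle;pickle.dump((s,m,im),open("w2.pkl","wb"));print(s["time"],s["ee_pos"],s["orientation"],s["joint_pos"])
print(proj(m,[(0.508,.294,.193)]))
cv2.imwrite("pics/w2b.png",cv2.resize(im[100:380,180:580],None,fx=2,fy=2,interpolation=cv2.INTER_CUBIC))
E
```

```text
4.7 [0.50667367 0.29415858 0.46252267] [-2.20361362 -2.20400793 -0.02957068] [0.39343917 0.38272358 0.13026018 1.31026897 0.03016194 1.9641782 ]
[[328.8109337 260.5070198]]
```

View pics/w2b.png

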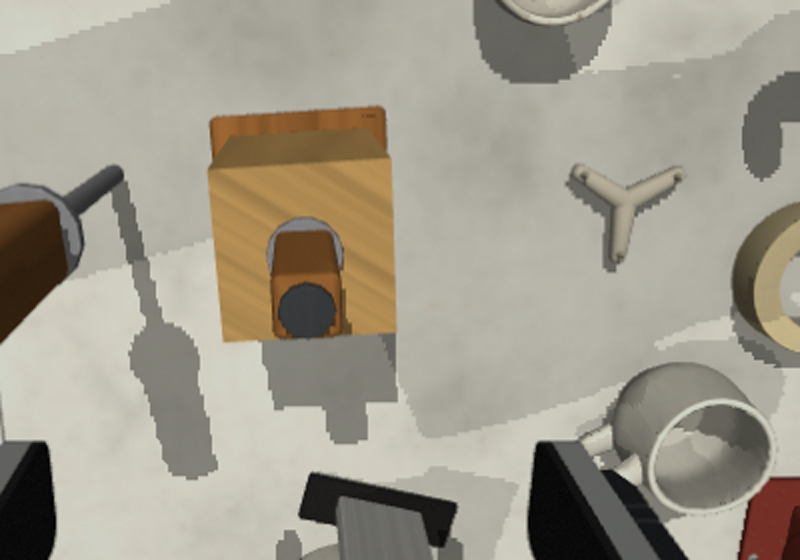

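The crop shows the small probe's cap at (307,310), full-frame (333,255), with the handle flats nearly aligned with the image. The big probe is to the left, its foot at (118,172), full-frame (239,186).

```bash
python3 - <<'E'
from h import *
import pickle
s,m,im=pickle.load(open("w2.pkl","rb"))
print("cap",onz(m,[(333.5,255)],.193),"flange top",onz(m,[(180+305/2,100+255/2)],.125),"big foot",onz(m,[(239,186)],0.0))
t=np.array([(208,170),(390,157),(397,332),(222,342)])/2+[180,100]
P=onz(m,t,.12);print(P,P.mean(0))
h=np.array([(273,336),(341,333)])/2+[180,100]; P=onz(m,h,.189); e=P[1]-P[0]; print("handle yaw",np.degrees(np.arctan2(e[1],e[0])))
R=Rot.from_rotvec(s["orientation"]).as_matrix();print(R)
print("grasp point now",s["ee_pos"]+R[:,2]*.155)
E
```

```text
cap [[0.51086248 0.29755599 0.193     ]] flange top [[0.51109442 0.29733052 0.125     ]] big foot [[0.41437735 0.31011573 0.        ]]
[[0.47425508 0.32935467 0.12      ]
 [0.54312444 0.33421817 0.12      ]
 [0.54817694 0.26413626 0.12      ]
 [0.47783951 0.25987417 0.12      ]] [0.51084899 0.29689582 0.12      ]
handle yaw 2.673414670522906
[[-1.15205717e-04  9.99991519e-01 -4.11696956e-03]
 [ 9.99521114e-01  2.42544992e-04  3.09432426e-02]
 [ 3.09439787e-02 -4.11143316e-03 -9.99512664e-01]]
grasp point now [0.50603554 0.29895478 0.3075982 ]
```

>>> servo_tool --gripper '[80,80,80,80,80,80,80,80,80,80,80,80,80]' --pt "-0.2 0.17 0" --pt "-0.2 0.17 0" --pt "-0.2 0.17 0" --pt "-0.2 0.17 0.5" --pt "-0.2 0.17 1" --pt "-0.2 0.17 1.5" --pt "-0.2 0.17 2" --pt "-0.2 0.17 2.5" --pt "-0.2 0.17 2.8" --pt "-0.2 0.17 3" --pt "-0.2 0.17 3" --pt "-0.2 0.17 3" --pt "-0.2 0.17 3" --spin '[-0.6,-0.6,-0.6,-0.6,-0.6,-0.6,-0.6,-0.6,-0.6,-0.6,-0.6,-0.6,-0.6]'

```text
time: 5.83
ee_pos: [0.5117, 0.2911, 0.3732]
orientation: [-2.145, -2.262, -0.032]
ft_force: [-0.3, 0.5, -0.6]
grip_width: 0.0586
grasp_force: 0.0
```

```bash
python3 - <<'E'
from h import *
s=telemetry.state();m=eyes.camera_model("wrist");im=eyes.capture("wrist")
import pickle;pickle.dump((s,m,im),open("w3.pkl","wb"));R=Rot.from_rotvec(s["orientation"]).as_matrix();print(s["time"],s["ee_pos"],s["grip_width"],R)
g=s["ee_pos"]+R[:,2]*.155;print("grasp",g,proj(m,[(0.511,.297,.193)]))
print(rel(np.array([.511,.297,.160])-g,s))
cv2.imwrite("pics/w3.png",im[100:480,80:580])
E
```

```text
5.8333 [0.51165129 0.29114496 0.37322551] 0.05856019186098766 [[-0.0532584   0.99857644 -0.00293834]
 [ 0.99808094  0.0533246   0.03147889]
 [ 0.03159076 -0.00125619 -0.9995001 ]]
grasp [0.51119584 0.29602419 0.21830299] [[324.10295224 318.8007249 ]]
[-0.02858212 -0.00234298  1.94350464]
```

View pics/w3.png

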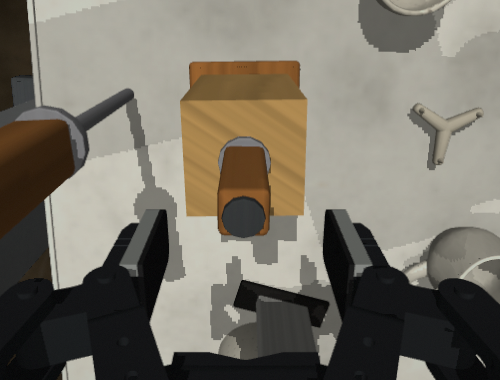

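The cap at full-frame (323,317) matches the prediction, and it lies between the fingers. I'll descend and grip.

>>> servo_tool --gripper '[80,80,80,80,80,80,80,130,180,255,255,255,255,255,255,255]' --pt "0 0 0.4" --pt "0 0 0.8" --pt "0 0 1.2" --pt "0 0 1.6" --pt "0 0 1.9" --pt "0 0 1.9" --pt "0 0 1.9" --pt "0 0 1.9" --pt "0 0 1.9" --pt "0 0 1.9" --pt "0 0 1.9" --pt "0 0 1.9" --pt "0 0 1.9" --pt "0 0 1.9" --pt "0 0 1.9" --pt "0 0 1.9" --spin '[0,0,0,0,0,0,0,0,0,0,0,0,0,0,0,0]' --grip_force 40

```text
time: 7.22
ee_pos: [0.5114, 0.2929, 0.3161]
orientation: [-2.145, -2.263, -0.032]
ft_force: [-0.2, -0.8, 5.3]
grip_width: 0.0215
grasp_force: 41.7
```

```bash
python3 - <<'E'
from h import *
s=telemetry.state();R=Rot.from_rotvec(s["orientation"]).as_matrix();print(s,R)
print(rel([0,0,.14],s))
E
```

```text
{'time': 7.2167, 'joint_pos': array([ 0.38827007,  0.46641024, -0.1305445 ,  0.9646628 ,  0.03019736,
        1.90566474]), 'qvel': array([-0.00179045, -0.00051894,  0.00147261, -0.00094092,  0.00124273,
       -0.00045945]), 'effort': array([ 6.81193499e-02, -6.01852298e+01,  2.96336907e+01, -3.25588072e-01,
        1.69649343e-01, -9.09865139e-04]), 'ee_pos': array([0.51139564, 0.29285364, 0.31610696]), 'orientation': array([-2.14473002, -2.26274693, -0.03240267]), 'ft_force': array([-0.18821987, -0.75918033,  5.32096161]), 'torque': array([-0.08276953,  0.10186272,  0.00360397]), 'grasp_force': 41.748032569885254, 'grip_width': 0.021536929657304655} [[-0.05346833  0.99856522 -0.00293903]
 [ 0.99807161  0.05353438  0.03141873]
 [ 0.03153099 -0.00125346 -0.99950199]]
[ 0.1471446  -0.00584947 -4.66434261]
```

>>> servo_tool --gripper '[255,255,255,255,255,255,255,255,255,255,255,255,255,255,255]' --pt "0.01 0 -0.2" --pt "0.02 0 -0.6" --pt "0.03 0 -1" --pt "0.05 0 -1.5" --pt "0.06 0 -2" --pt "0.08 0 -2.5" --pt "0.09 0 -3" --pt "0.11 0 -3.5" --pt "0.13 0 -4" --pt "0.14 0 -4.4" --pt "0.15 0 -4.7" --pt "0.15 0 -4.7" --pt "0.15 0 -4.7" --pt "0.15 0 -4.7" --pt "0.15 0 -4.7" --spin '[0,0,0,0,0,0,0,0,0,0,0,0,0,0,0]'

```text
time: 8.47
ee_pos: [0.5113, 0.2928, 0.4554]
orientation: [-2.144, -2.262, -0.028]
ft_force: [0.4, 0.1, -1.6]
grip_width: 0.0216
grasp_force: 40.9
```

```bash
python3 - <<'E'
from h import *
s=telemetry.state();R=Rot.from_rotvec(s["orientation"]).as_matrix();print(s["time"],s["ee_pos"],s["ft_force"],s["grip_width"],R)
g=s["ee_pos"]+R[:,2]*.155;print(g)
print(rel(np.array([.5165-.06,-.0645+.0,g[2]])-g,s), rel(np.array([.5165,-.0645,g[2]])-g,s))
for n in("scene","top"): cv2.imwrite(f"pics/{n}1.png",eyes.capture(n))
S=cv2.imread("pics/scene1.png");print(proj(eyes.camera_model("scene"),[g,g-[0,0,.148]]))
cv2.imwrite("pics/s1c.png",cv2.resize(S[150:450,180:430],None,fx=2,fy=2))
E
```

```text
8.4667 [0.51131439 0.29282454 0.4554445 ] [ 0.38607877  0.13525048 -1.64580789] 0.02156348156852288 [[-0.05342284  0.99855561 -0.00571865]
 [ 0.99810356  0.05357229  0.03031988]
 [ 0.03058244 -0.00408804 -0.99952389]]
[0.510428   0.29752412 0.3005183 ]
[-11.94855253  -2.44148572  -0.35560435] [-12.05539821  -0.44437451  -0.36704166]
[[264.27113642 293.74076042]
 [271.69356123 336.71974401]]
```

View pics/s1c.png

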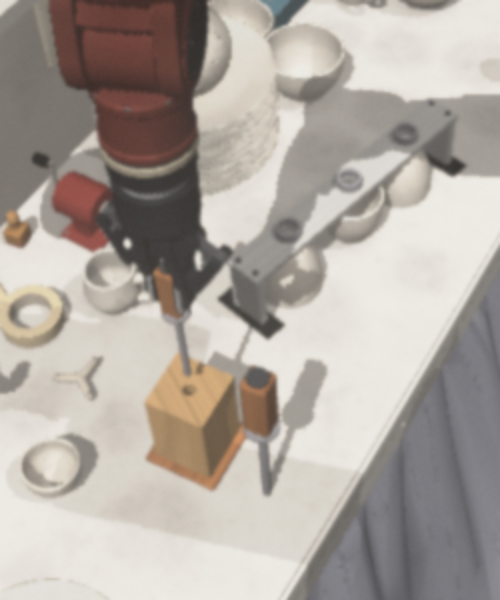

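The scene crop shows the tip at (187,374), full-frame (273,337), clear of the stand hole. The probe is held upright. I'll traverse to above the middle guide.

>>> servo_tool --gripper '[255,255,255,255,255,255,255,255,255,255,255,255,255,255,255,255,255,255]' --pt "-0.5 -0.02 -0.02" --pt "-1.5 -0.05 -0.05" --pt "-2.5 -0.1 -0.08" --pt "-3.5 -0.15 -0.11" --pt "-4.5 -0.2 -0.14" --pt "-5.5 -0.2 -0.17" --pt "-6.5 -0.25 -0.2" --pt "-7.5 -0.3 -0.23" --pt "-8.5 -0.35 -0.26" --pt "-9.5 -0.4 -0.29" --pt "-10.5 -0.4 -0.32" --pt "-11.2 -0.45 -0.35" --pt "-11.7 -0.45 -0.37" --pt "-12.0 -0.45 -0.37" --pt "-12.05 -0.45 -0.37" --pt "-12.05 -0.45 -0.37" --pt "-12.05 -0.45 -0.37" --pt "-12.05 -0.45 -0.37" --spin '[0,0,0,0,0,0,0,0,0,0,0,0,0,0,0,0,0,0]'

```text
time: 10.07
ee_pos: [0.5173, -0.0681, 0.4563]
orientation: [-2.143, -2.263, -0.031]
ft_force: [-0.1, 0.3, -1.9]
grip_width: 0.0217
grasp_force: 40.8
```

```bash
python3 - <<'E'
from h import *
import pickle
s=telemetry.state();m=eyes.camera_model("wrist");im=eyes.capture("wrist")
pickle.dump((s,m,im),open("w4.pkl","wb"));R=Rot.from_rotvec(s["orientation"]).as_matrix();print(s["time"],s["ee_pos"],R)
g=s["ee_pos"]+R[:,2]*.155;print(g)
S=eyes.capture("scene");T=eyes.capture("top");cv2.imwrite("pics/scene2.png",S);cv2.imwrite("pics/top2.png",T)
tip=g-[0,0,.148]
for n in("scene","top","wrist"): print(n,proj(eyes.camera_model(n),[tip,tip+[0,0,.1],(.5165,-.0645,.105)]).tolist())
out=np.zeros((480,780,3),np.uint8); out[:480,:480]=im[:,80:560]; out[:240,480:]=cv2.resize(S[190:290,290:415],(300,240)); out[240:,480:]=cv2.resize(T[210:310,276:401],(300,240))
cv2.imwrite("pics/w4.png",out)
E
```

```text
10.0667 [ 0.51731414 -0.06807349  0.4563261 ] [[-0.05460348  0.99849896 -0.00427596]
 [ 0.99801358  0.0547107   0.03123524]
 [ 0.03142229 -0.00256192 -0.99950291]]
[ 0.51665137 -0.06323203  0.30140315]
scene [[352.4539884301608, 225.18983465593152], [353.06456507574876, 195.04151187898566], [352.470737192024, 238.35537604295686]]
top [[337.1633578667969, 254.748224792213], [338.5300800812871, 251.26138333978307], [337.0380279769695, 256.31526377248167]]
wrist [[325.1381108164753, 237.5153744067343], [324.5086134774376, 297.37267203108223], [325.03947673935266, 222.49234381065557]]
```

View pics/w4.png

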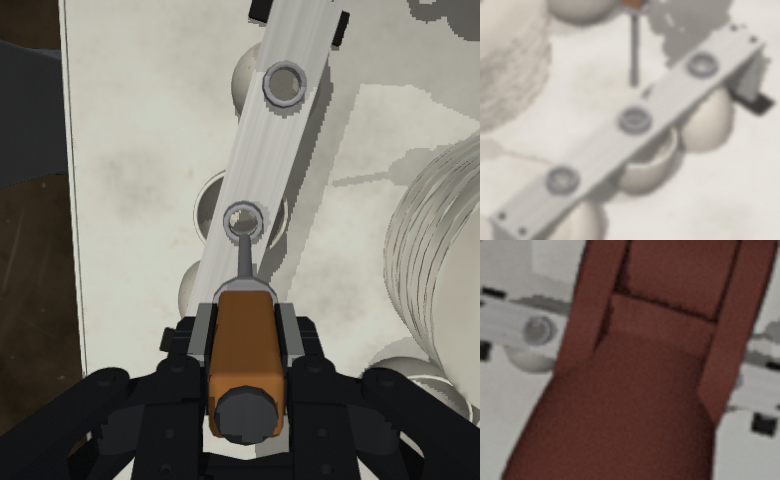

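The wrist view shows the collar at (324,222) with the stem tip just in front of it at (325,237), as predicted. The scene view agrees to about 2 mm. I'll lower until the tip is just above the collar and measure again.

>>> servo_tool --gripper '[255,255,255,255,255,255,255,255,255]' --pt "-0.04 0 0.1" --pt "-0.05 0 0.3" --pt "-0.06 0 0.5" --pt "-0.07 0 0.7" --pt "-0.08 0 0.9" --pt "-0.08 0 1.1" --pt "-0.08 0 1.1" --pt "-0.08 0 1.1" --pt "-0.08 0 1.1" --spin '[0,0,0,0,0,0,0,0,0]'

```text
time: 10.97
ee_pos: [0.5174, -0.0704, 0.4234]
orientation: [-2.144, -2.262, -0.031]
ft_force: [-0.2, -0.2, -1.6]
grip_width: 0.0216
grasp_force: 40.8
```

```bash
python3 - <<'E'
from h import *
import pickle
s=telemetry.state();m=eyes.camera_model("wrist");im=eyes.capture("wrist");S=eyes.capture("scene")
pickle.dump((s,m,im,S),open("w5.pkl","wb"));R=Rot.from_rotvec(s["orientation"]).as_matrix();print(s["time"],s["ee_pos"],s["ft_force"])
g=s["ee_pos"]+R[:,2]*.155;tip=np.array([g[0],g[1],s["ee_pos"][2]-.3061]);print(tip)
for n in("scene","wrist"): print(n,proj(eyes.camera_model(n),[tip,tip+[0,0,.09],(.5165,-.0645,.105)]).tolist())
out=np.zeros((360,800,3),np.uint8); out[:,:400]=cv2.resize(im[170:260,275:375],(400,360),interpolation=cv2.INTER_CUBIC); out[:,400:]=cv2.resize(S[200:263,318:388],(400,360),interpolation=cv2.INTER_CUBIC)
cv2.imwrite("pics/w5.png",out)
E
```

```text
10.9667 [ 0.5174397  -0.07037377  0.42342703] [-0.21867678 -0.17914932 -1.59163853]
[ 0.51683286 -0.06558031  0.11732703]
scene [[352.63274722920147, 234.6612167033964], [353.1842354597408, 208.70085678058538], [352.470737192024, 238.35537604295686]]
wrist [[324.99367926207435, 236.40493925528108], [324.50131891501826, 286.44778238631204], [324.6561408052186, 230.32281759733294]]
```

View pics/w5.png

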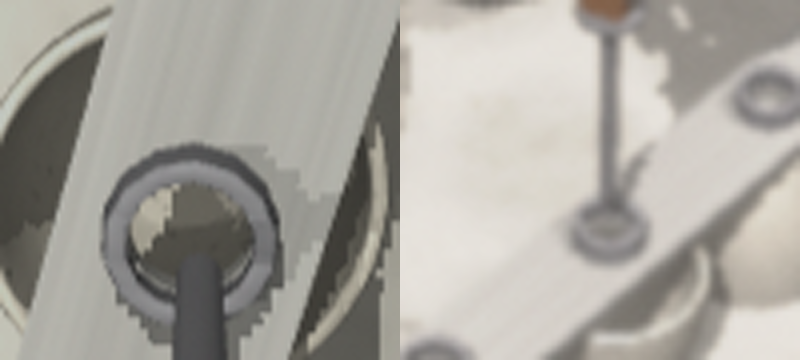

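```bash
python3 - <<'E'
from h import *
import pickle
s,m,im,S=pickle.load(open("w5.pkl","rb")); c=eyes.camera_model("scene")
print("wrist tip-collar",onz(m,[(325,238)],.1173)-onz(m,[(323,229.75)],.105), onz(m,[(323,229.75)],.105))
print("scene tip-collar",onz(c,[(354.2,236.8)],.1173)-onz(c,[(354.6,239.4)],.105))
print(rel([-.0015,.0015,-.0],s),rel([0,0,-.03],s))
E
```

```text
wrist tip-collar [[ 0.00161737 -0.00260118  0.0123    ]] [[ 0.51509634 -0.0640341   0.105     ]]
scene tip-collar [[-0.0001594   0.00282145  0.0123    ]]
[ 0.05257726 -0.04725037  0.00174203] [-0.03109076  0.00225436  0.99951402]
```

The offset estimates agree to within about 3 mm, and clearance is 8 mm. I'll correct by about 1.3 mm and lower partway.

>>> servo_tool --gripper '[255,255,255,255,255,255,255,255,255,255,255,255,255,255]' --pt "0.03 -0.045 0" --pt "0.03 -0.045 0" --pt "0.03 -0.045 0" --pt "0.025 -0.045 0.15" --pt "0.02 -0.045 0.3" --pt "0.015 -0.045 0.45" --pt "0.01 -0.045 0.6" --pt "0.005 -0.045 0.75" --pt "0 -0.045 0.9" --pt "-0.005 -0.045 1.1" --pt "-0.01 -0.045 1.3" --pt "-0.01 -0.045 1.3" --pt "-0.01 -0.045 1.3" --pt "-0.01 -0.045 1.3" --spin '[0,0,0,0,0,0,0,0,0,0,0,0,0,0]'

```text
time: 12.23
ee_pos: [0.516, -0.0695, 0.3844]
orientation: [-2.144, -2.262, -0.031]
ft_force: [-0.8, 0.5, -0.1]
grip_width: 0.0218
grasp_force: 40.8
```

```bash
python3 - <<'E'
from h import *
import pickle
s=telemetry.state();m=eyes.camera_model("wrist");im=eyes.capture("wrist");S=eyes.capture("scene")
pickle.dump((s,m,im,S),open("w6.pkl","wb"));R=Rot.from_rotvec(s["orientation"]).as_matrix();print(s["time"],s["ee_pos"],s["ft_force"])
g=s["ee_pos"]+R[:,2]*.155;tip=np.array([g[0],g[1],s["ee_pos"][2]-.3061]);print(tip)
p=proj(m,[(.515,-.064,.105)])[0].round().astype(int); q=proj(eyes.camera_model("scene"),[(.515,-.064,.105)])[0].round().astype(int)
print(p,q)
f=lambda I,c,w,h:cv2.resize(I[c[1]-h:c[1]+h,c[0]-w:c[0]+w],(400,400),interpolation=cv2.INTER_CUBIC)
out=np.hstack([f(im,p,50,50),f(S,q,35,35)])
cv2.imwrite("pics/w6.png",out)
E
```

```text
12.2333 [ 0.51597123 -0.06950711  0.38438073] [-0.80633217  0.48085283 -0.13055563]
[ 0.51535186 -0.06470997  0.07828073]
[325 247] [353 239]
```

View pics/w6.png

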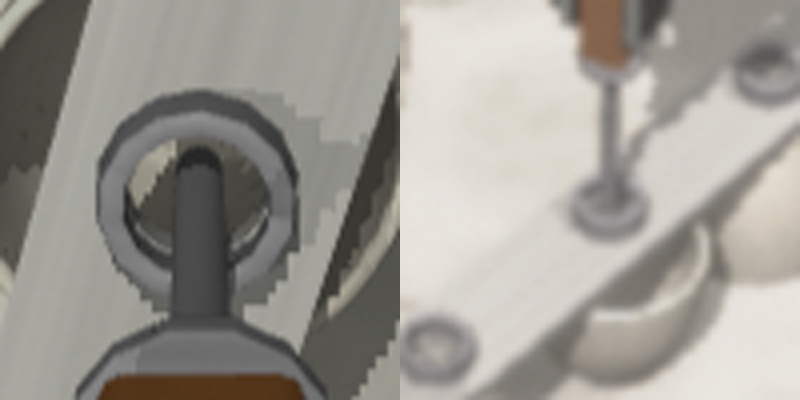

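```bash
python3 - <<'E'
from h import *
import pickle
s,m,im,S=pickle.load(open("w6.pkl","rb"))
print(onz(m,[(324.75,239.5)],.0783),onz(m,[(324.25,247.75)],.105))
print(rel([0,0,-.0535],s))
E
```

```text
[[ 0.51508898 -0.06687197  0.0783    ]] [[ 0.51475345 -0.06459587  0.105     ]]
[-0.0554954   0.00415988  1.78246479]
```

>>> servo_tool --gripper '[255,255,255,255,255,255,255,255,255,255,255,255,255,255,255,255,255,255]' --pt "0.03 0 0.1" --pt "0.025 0 0.25" --pt "0.02 0 0.4" --pt "0.015 0 0.55" --pt "0.01 0 0.7" --pt "0.01 0 0.85" --pt "0.005 0 1" --pt "0 0 1.15" --pt "-0.005 0 1.3" --pt "-0.01 0 1.45" --pt "-0.015 0 1.6" --pt "-0.02 0 1.7" --pt "-0.02 0 1.77" --pt "-0.02 0 1.77" --pt "-0.02 0 1.77" --pt "-0.02 0 1.77" --pt "-0.02 0 1.77" --pt "-0.02 0 1.77" --spin '[0,0,0,0,0,0,0,0,0,0,0,0,0,0,0,0,0,0]'

```text
time: 13.83
ee_pos: [0.5158, -0.0685, 0.3314]
orientation: [-2.145, -2.263, -0.031]
ft_force: [0.5, 0.1, -1.9]
grip_width: 0.0217
grasp_force: 40.8
```

```bash
python3 - <<'E'
from h import *
s=telemetry.state();m=eyes.camera_model("wrist");im=eyes.capture("wrist");S=eyes.capture("scene")
R=Rot.from_rotvec(s["orientation"]).as_matrix();print(s["time"],s["ee_pos"],s["ft_force"],s["qvel"].round(4),s["grip_width"])
g=s["ee_pos"]+R[:,2]*.155;tip=np.array([g[0],g[1],s["ee_pos"][2]-.3061]);print(tip)
p=proj(m,[(.515,-.064,.105)])[0].round().astype(int); q=proj(eyes.camera_model("scene"),[(.515,-.064,.105)])[0].round().astype(int);print(p,q)
f=lambda I,c,w,h:cv2.resize(I[c[1]-h:c[1]+h,c[0]-w:c[0]+w],(400,400),interpolation=cv2.INTER_CUBIC)
cv2.imwrite("pics/w7.png",np.hstack([f(im,p,50,50),f(S,q,35,35)]))
E
```

```text
13.8333 [ 0.51580096 -0.0684872   0.33138773] [ 0.48273747  0.09862625 -1.86006694] [-0.0001 -0.0012 -0.0009  0.0002 -0.0008 -0.0002] 0.021703120508643727
[ 0.51522175 -0.0637062   0.02528773]
[324 279] [353 239]
```

View pics/w7.png

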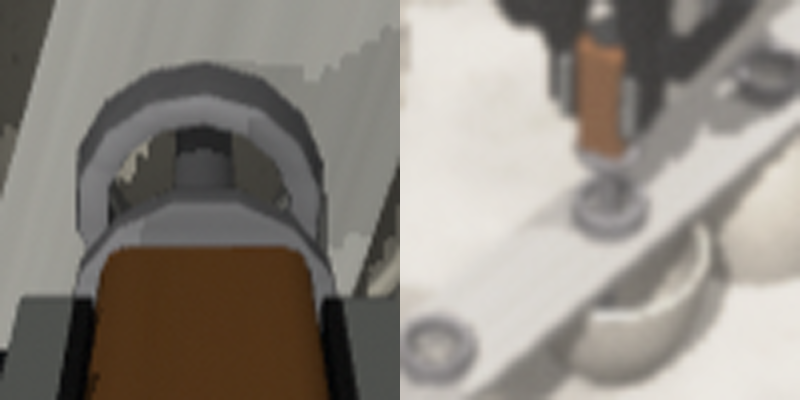

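The stem is centred: wrist view stem 203 against bore 200, scene view 612 against 610. It is still, with no contact and the tip at about 25 mm. Handing in.

```bash
python3 -c "
from plant import order
print(order.hand_in())"
```

```text
the job is handed in; nothing more can be done
None
```

I handed the job in with the smaller probe held upright and still in the middle guide above the mouth-up cup. The stem looks centred to within about 2–3 mm, the tip is about 2 cm above the cup's inner floor, and I saw no contact; no verdict came back.

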